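Lift the hot welding nozzle with tongs

TASK

The copper nozzle standing on the brown heat-proof pad has just come off the torch and is hot. Pick up the spring tongs, close their jaws on that nozzle without knocking it over or touching it with the gripper, and lift it upright, at least 8 cm clear of the worktop, to cool and be inspected. Leave the spare nozzles and the lens case alone; the program finishes while still holding the nozzle up, steady, in the tongs.

Things in the scene. Friction and masses are not known exactly. Their poses are not given: they have to be found in the camera images.
- tongs_grip (a point): Point midway between the two black rubber grips of the spring tongs, half-way up (15 mm above their underside). x points to the jaws, y to the left arm, z up. Take the tongs from above, a finger outside each grip: grips 60 mm long along x, 30 mm high, centred here, 52 mm over their outsides when open. It takes about 8 N on each grip to start squeezing, 14 N at closed on the nozzle.
- tongs_jaws (a point): Point midway between the two orange jaw pads, 75 mm ahead (x) of tongs_grip at the same height; it does not move with the arms. Axes as tongs_grip. The pads are 36 mm long (x) and 28 mm high, from 1 to 29 mm above the tongs' underside; the jaws end about 20 mm ahead of this point.
- tongs_left (a joint): Angle (rad) by which the left arm of the tongs is squeezed (the right arm has the same): 0 = fully open, jaw pads 66 mm apart; 0.06 = grips 42 mm over their outsides and parallel, pads 47 mm apart (a good squeeze to carry them); 0.13 = grips 29 mm, pads parallel and 24 mm apart (closed on the hot nozzle); 0.17 = end stop. Springs back to 0 when let go.
- left_jaw: Jaw with its orange pad at the end of the left (+y) arm of the tongs; origin at the middle of the pad.
- right_jaw: Jaw with its orange pad at the end of the right (-y) arm of the tongs; origin at the middle of the pad.
- tongs: The steel tongs, lying on their side on the worktop, 30 mm high, 195 mm long, 110 g; origin at the underside, 15 mm below tongs_grip, same axes. Two geared mirror-image arms, sprung open, hinged on pins 90 mm behind the origin (y = +-8 mm), so they can be carried half squeezed with the jaws still open. Centre of mass within 20 mm of the origin.
- nozzle_centre (a point): Centre, half-way up, of the hot nozzle: copper, 32 mm tall, 24 mm across, cylindrical in its lower part and tapering to the top, standing upright on the brown pad (z up). About 40 g.
- hot_nozzle: The hot nozzle; origin at the centre of its underside.
- pad: Brown rigid heat-proof pad, 220 x 240 x 8 mm (x, y, z), fixed on the worktop in front of the robot, left or right of the tongs (other brown sheets lie farther back); origin at the centre of its underside.
- parts_box: Whitish closed parts box, 114 x 172 x 39 mm, fixed on the worktop; origin at the centre of its underside. It and the pad may change places (left or right of the tongs). Not needed. A gantry beam crosses above the work from 0.55 m up, beyond x = 0.58 m: keep the wrist clear of it by not lifting higher than needed.
- spare_nozzle_thin: Spare cold copper nozzle, 20 mm across, 32 mm tall, loose, standing on the bare worktop behind the work; origin at its underside. To be left alone.
- spare_nozzle_wide: Spare cold copper nozzle, 26 mm across, 32 mm tall, loose, standing on the bare worktop behind the work; origin at its underside. To be left alone.
- lens_case: Round white lens case, 47 mm across, 17 mm tall, loose, on the worktop behind the work; origin at its underside. To be left alone.
Not all that is in view belongs to the job. What is shaped like the hot_nozzle but yellow is not meant.

How it is judged:
By the outcome, as a careful person would: the job done as asked, in the order asked, and still so for the second after the job is handed in, while the arm keeps its last pose, push and grip.
It also fails if it takes over 38 s, if anything falls off the work surface, if the arm or the gripper's body presses on something with over 40 N, if the wrist force passes 120 N, or if a joint passes its speed limit or range.

ROBOT

A 6-joint arm with a two-finger parallel gripper is mounted at the origin on a cart in front of the work surface, level with it; the furniture and walls round the work are solid. World frame = base frame: x ahead of the robot, y to its left, z up, the work surface at z = 0. Lengths are in m, angles in rad, forces in N, time in s.
With the tool pointing down it reaches from about 0.3 to 0.825 m from the base axis. Payload 5.4 kg.
Tool frame: the origin (TCP) lies on the centre line of the jaws, within the pads' length; the fingertips stand r.nose_length ahead of it and the grasp point (between the pads) lies 11 mm behind it (r.nose_length is the distance from the TCP to the fingertips, in m); z points along the fingers, y is the direction in which the jaws open and shut (so a half turn about z gives the same grasp; the last joint's range is limited). The gripper opens to 92 mm and grips with 3 to 60 N. Pads are 20 mm wide; open, the fingers measure 128 mm over their backs; the gripper's body (75 mm by 189 mm) begins 69 mm behind the grasp point.
Start: joints at [1.116, 0.158, 1.597, -0, 1.386, -0.21], TCP at [0.139, 0.558, 0.223] pointing down, gripper open.
Joint ranges: [-2.91, 2.91], [-0.94, 2.29], [0.18, 2.7], [-1.29, 4.43], [0.17, 2.64], [-3, 3]. Speed limits (rad/s): [2.57, 2.57, 3.14, 3.14, 3.14, 3.14].

INTERFACE

Orientations are given as [roll, pitch, yaw] about the fixed x, y, z axes, in that order (R = Rz(yaw) Ry(pitch) Rx(roll)).
In Python, from bench import r gives the robot as it stands.
- The arm moves only by the tool send_rows, never from a script. Its argument "rows" is a list of rows, each a list of 3 entries, a list of its own where there are three numbers: the closure, from -1 (fully open) to 1 (shut), so that 0 is half open, then the shift along the tool's x, y, z in m, then the turn, a rotation vector about the tool's x, y, z in degrees. A call has exactly 8 rows; each row is the pose to reach, as a shift and turn from the pose measured when the call began, along the tool's axes at that moment; what a row does not reach only later rows make up. A row lasts 1/10 s, in which the tool goes at most 50 mm and 8.59 degrees, less where a joint would pass 70% of its speed; a pose out of reach is approached as far as the arm can. A call with a gripper value outside its range is refused whole. The fingers move at their own pace and stop on an object; "newtons" is the grip in N (left out, the last holds). Time passes only in rows, so rows that repeat a pose let the fingers close, or fill a call up. It gives the time, the measured TCP pose, the force and the opening at its end, in the units of the state.
- r.read_state(): the state, without advancing time (a new reading comes with each control period).
- r.capture(name): name is "scene" or "side" or "wrist"; returns the picture (420x560x3 uint8, blue, green, red); there is no depth.
- r.calibration(name): a dict with "fovy" (degrees; the focal length in pixels is half the picture's height over the tangent of half this angle, whatever the lens; pixels are square), "cx", "cy" (the principal point, pixels), "rvec" (rotation vector, rad) and "tvec" (3), from world to camera coordinates, as OpenCV has them; the wrist camera has in their place "hand_eye" (4x4, takes a point from camera to tool coordinates, whose origin is the TCP and whose axes are the flange's). Camera axes: x right, y down, z forward; pixel columns grow to the right and rows downward; lengths in m; the calibration is good to about 2 mm. A picture is of the moment at which its call begins: read the wrist's pose just before it. calibration takes no time and is no camera call.
- r.hand_in(): hands the job in, once; it reports no verdict.
The state is a dict: "t": time; "q": joint angles; "qd": joint speeds; "joint_torque": joint torques, N m; "eef_pos": TCP position; "eef_rot": TCP orientation; "force": force on the tool from outside, world axes, zero at the start; "wrist_torque": the same for the moment, N m; "finger_gap": finger opening in m.
Only numpy, scipy, OpenCV 4.12 (cv2) and the standard library are available. Lean on these libraries where they do the work, as an engineer would, in place of code of your own. Each camera call takes 0.05 s, during which the arm holds its last target.

## Working session

There is one attempt and no reset: what is moved stays moved. The work goes in short steps, Python scripts to look and compute and a tool call to move; the robot and the scene stay as the last step left them, time stands still between calls to the robot, and variables do not carry over. Pictures are saved under pics/ and viewed, and the job is handed in when it is done.

Besides the shell and the picture viewer there is one more tool, called after "Emit:" as name([rows], argument=value, ...), one row to a line, values as JSON. send_rows: Moves the arm, as the interface text tells. Its arguments: {"type":"object","properties":{"rows":{"type":"array"},"newtons":{"type":"number"}},"required":["rows"]}

```bash
mkdir -p pics; ls
cat > look.py <<'E'
import sys,cv2
from bench import r
n=sys.argv[1]; 
for c in sys.argv[2:]:
    s=r.read_state(); im=r.capture(c); cv2.imwrite(f'pics/{n}_{c}.png',im)
    import json; json.dump({'p':list(map(float,s['eef_pos'])),'o':list(map(float,s['eef_rot'])),'q':list(map(float,s['q']))},open(f'pics/{n}_{c}.json','w'))
print({k:(v if k in('t','finger_gap') else [round(float(x),4) for x in v]) for k,v in s.items() if k in('t','eef_pos','eef_rot','force','finger_gap','q')}, r.nose_length)
for c in ('scene','side','wrist'): print(c,r.calibration(c))
E
python3 look.py a scene side wrist
```

```text
pics
{'t': 0.1, 'q': [1.1159, 0.159, 1.5981, -0.0, 1.3862, -0.2101], 'eef_pos': [0.1391, 0.5574, 0.2217], 'eef_rot': [-3.14, -0.0003, 2.8968], 'force': [0.3268, 0.4487, 0.3966], 'finger_gap': 0.09153324870220172} 0.008
scene {'fovy': 47.110643171968476, 'cx': 280.84296782101376, 'cy': 212.88306292065022, 'rvec': array([ 2.00585168, -0.57082017,  0.33400733]), 'tvec': array([-0.53760152,  0.18382069,  0.86505244])}
side {'fovy': 55.8988856009088, 'cx': 278.3119972876065, 'cy': 214.02190943125777, 'rvec': array([ 2.05554954, -0.14473114,  0.10130441]), 'tvec': array([-0.61079554,  0.07267999,  0.89765805])}
wrist {'fovy': 64.37888767935695, 'cx': 272.413776409517, 'cy': 214.28473002052218, 'hand_eye': array([[-2.69596353e-04, -9.70603565e-01, -2.40683705e-01,
         6.77597877e-02],
       [ 9.99999898e-01, -3.49122275e-04,  2.87776025e-04,
         3.57701274e-04],
       [-3.63344479e-04, -2.40683603e-01,  9.70603560e-01,
        -1.61973453e-01],
       [ 0.00000000e+00,  0.00000000e+00,  0.00000000e+00,
         1.00000000e+00]])}
```

View pics/a_scene.png

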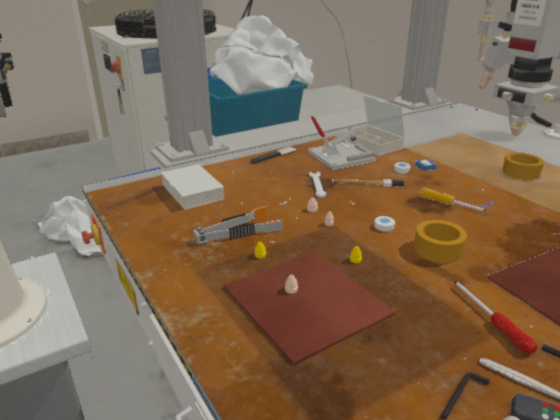

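View pics/a_side.png

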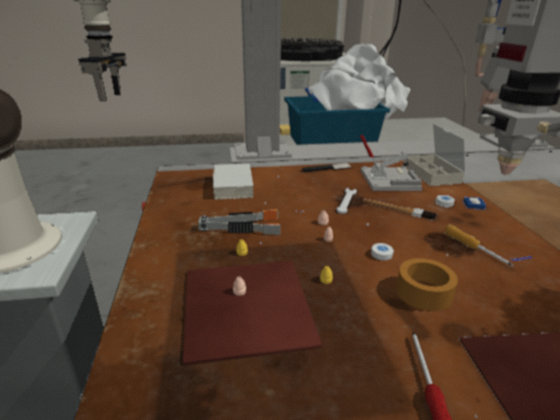

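View pics/a_wrist.png

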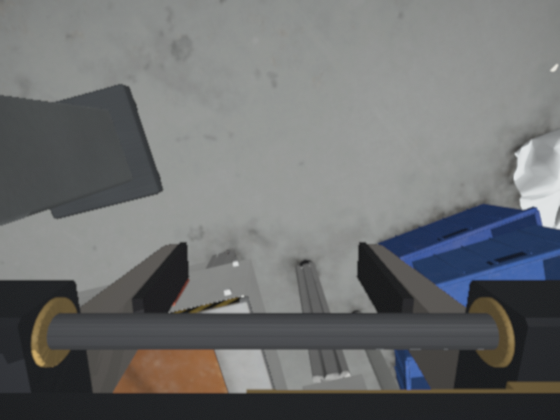

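Candidates in the scene view: copper on the brown pad at (291,284), spare copper at (312,204) and (329,218), and yellow look-alikes at (260,250) and (356,254). I choose (291,284), since it is copper and on the pad. I'll check it in a close crop and measure.

```bash
cat > h.py <<'E'
import numpy as np,cv2,json
from bench import r
from scipy.spatial.transform import Rotation as R
def cam(n,js=None):
    c=r.calibration(n); f=210/np.tan(np.radians(c['fovy'])/2)
    if n=='wrist':
        T=np.eye(4); T[:3,:3]=R.from_euler('xyz',js['o']).as_matrix(); T[:3,3]=js['p']
        W=T@c['hand_eye']; Rc=W[:3,:3]; o=W[:3,3]
    else:
        M=cv2.Rodrigues(c['rvec'])[0]; Rc=M.T; o=-M.T@c['tvec']
    return f,c['cx'],c['cy'],Rc,o
def ray(C,u,v):
    f,cx,cy,Rc,o=C; d=Rc@np.array([(u-cx)/f,(v-cy)/f,1]); return o,d/np.linalg.norm(d)
def onz(C,u,v,z):
    o,d=ray(C,u,v); return o+d*(z-o[2])/d[2]
def tri(a,b):
    A=np.zeros((3,3));B=np.zeros(3)
    for o,d in (a,b):
        P=np.eye(3)-np.outer(d,d);A+=P;B+=P@o
    return np.linalg.solve(A,B)
def proj(C,p):
    f,cx,cy,Rc,o=C; q=Rc.T@(np.array(p)-o); return f*q[0]/q[2]+cx,f*q[1]/q[2]+cy
E
python3 - <<'E'
from h import *
S=cam('scene');D=cam('side')
print(S[4],D[4])
for n,a,b in [('hot',(291,284),(239,286)),('sp1',(312,204),(323,218)),('sp2',(329,218),(328,235)),('yl',(260,250),(241,248)),('yr',(356,254),(326,275))]:
    print(n,onz(S,*a,.024).round(3),onz(D,*b,.024).round(3),tri(ray(S,*a),ray(D,*b)).round(3))
a=cv2.imread('pics/a_scene.png')[170:350,180:400];b=cv2.imread('pics/a_side.png')[180:360,170:360]
cv2.imwrite('pics/a_crop.png',np.hstack([cv2.resize(a[:, :130],None,fx=3,fy=3,interpolation=2),cv2.resize(b[:,:130],None,fx=3,fy=3,interpolation=2)]))
E
```

```text
[ 0.10707148 -0.85567215  0.57226046] [ 0.48837014 -0.83905898  0.49154672]
hot [ 0.504 -0.243  0.024] [ 0.507 -0.244  0.024] [ 0.507 -0.239  0.02 ]
sp1 [0.724 0.003 0.024] [ 0.729 -0.004  0.024] [0.735 0.019 0.013]
sp2 [ 0.717 -0.076  0.024] [ 0.72  -0.085  0.024] [ 0.726 -0.065  0.014]
yl [ 0.512 -0.11   0.024] [ 0.519 -0.114  0.024] [ 0.52  -0.097  0.014]
yr [ 0.673 -0.228  0.024] [ 0.677 -0.232  0.024] [ 0.681 -0.219  0.015]
```

View pics/a_crop.png

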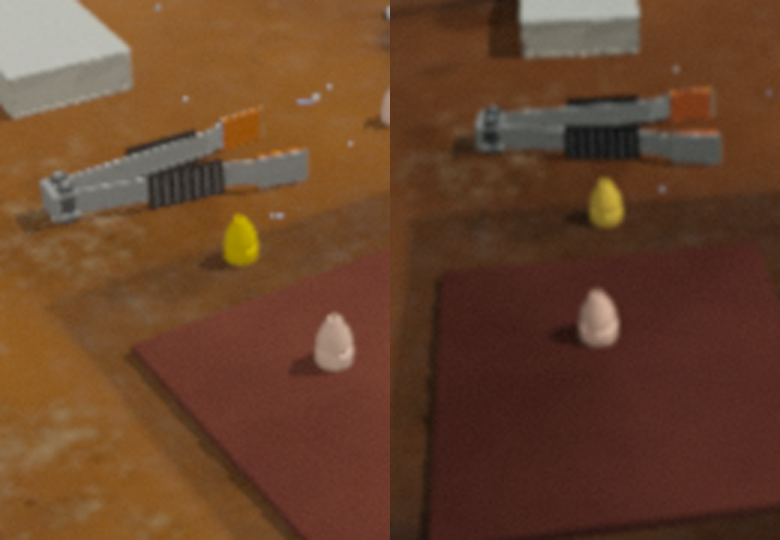

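Run:
```python
from h import *
S=cam('scene');D=cam('side')
sc=lambda x,y:(180+x/3,170+y/3); sd=lambda x,y:(170+(x-390)/3,180+y/3)
for n,a,b,z in [('rgrip',sc(187,185),sd(602,142),.015),('lgriptop',sc(160,142),sd(602,99),.03),('ljaw',sc(241,127),sd(690,104),.015),('rjawtop',sc(283,152),sd(692,131),.03),('hinge',sc(62,182),sd(488,112),.03),('boxcorner',sc(130,55),sd(638,20),.039),('boxc2',sc(8,85),sd(522,22),.039)]:
    print(n,onz(S,*a,z).round(3),onz(D,*b,z).round(3))
```

```text
rgrip [ 0.523 -0.011  0.015] [ 0.524 -0.008  0.015]
lgriptop [0.524 0.036 0.03 ] [0.528 0.037 0.03 ]
ljaw [0.602 0.048 0.015] [0.603 0.047 0.015]
rjawtop [ 0.597 -0.028  0.03 ] [ 0.595 -0.026  0.03 ]
hinge [0.435 0.019 0.03 ] [0.435 0.026 0.03 ]
boxcorner [0.564 0.172 0.039] [0.57  0.173 0.039]
boxc2 [0.455 0.173 0.039] [0.463 0.182 0.039]
```

Emit:
send_rows([
  [-1,[-0.036,-0.033,0],[0,0,-1]],
  [-1,[-0.072,-0.067,0.002],[0,0,-3]],
  [-1,[-0.108,-0.1,0.004],[0,0,-4]],
  [-1,[-0.144,-0.133,0.006],[0,0,-5]],
  [-1,[-0.18,-0.166,0.008],[0,0,-6]],
  [-1,[-0.216,-0.2,0.01],[0,0,-7]],
  [-1,[-0.252,-0.232,0.01],[0,0,-8]],
  [-1,[-0.288,-0.265,0.01],[0,0,-10]],
], newtons=25)

```text
t: 0.95
eef_pos: [0.3549, 0.2287, 0.212]
eef_rot: [-3.14, -0.0, 3.073]
force: [0.7, 0.9, -0.2]
finger_gap: 0.092
```

Emit:
send_rows([
  [-1,[-0.025,-0.033,0],[0,0,0]],
  [-1,[-0.05,-0.066,0.002],[0,0,0]],
  [-1,[-0.075,-0.1,0.005],[0,0,0]],
  [-1,[-0.1,-0.132,0.007],[0,0,0]],
  [-1,[-0.13,-0.168,0.01],[0,0,0]],
  [-1,[-0.15,-0.197,0.012],[0,0,0]],
  [-1,[-0.16,-0.209,0.012],[0,0,0]],
  [-1,[-0.16,-0.209,0.012],[0,0,0]],
])

```text
t: 1.75
eef_pos: [0.5005, 0.0082, 0.1999]
eef_rot: [-3.141, -0.001, 3.07]
force: [-0.8, 0.2, 0.3]
finger_gap: 0.092
```

```bash
python3 look.py b wrist|head -1
```

```text
{'t': 1.75, 'q': [-0.2249, -0.0171, 1.8277, -0.0011, 1.3319, -1.724], 'eef_pos': [0.5005, 0.0082, 0.1999], 'eef_rot': [-3.1407, -0.001, 3.0702], 'force': [-0.7834, 0.2157, 0.3343], 'finger_gap': 0.09203584123338043} 0.008
```

View pics/b_wrist.png

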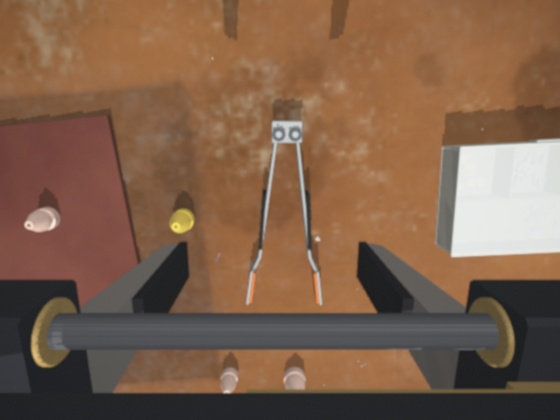

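The wrist view shows the tongs' hinge pins at (280,133) and (295,133), the jaw tips at (248,302) and (320,302), the hot nozzle at (45,219) on the pad, and a yellow decoy at (182,221).

Run:
```python
from h import *
js=json.load(open('pics/b_wrist.json'));W=cam('wrist',js)
im=cv2.imread('pics/b_wrist.png')
P=[onz(W,*p,.030)[:2] for p in [(280,133),(295,133),(248,302),(320,302)]]
for p in P: print(p.round(4))
h=(P[0]+P[1])/2;j=(P[2]+P[3])/2;d=j-h;print('len',np.linalg.norm(d),'yaw',np.arctan2(d[1],d[0]));u=d/np.linalg.norm(d)
print('grip from hinge',(h+.09*u).round(4),'from tips',(j-.095*u).round(4))
for p in [(264,213),(308,213)]: print(onz(W,*p,.03).round(4))
# nozzle
hsv=cv2.cvtColor(im,cv2.COLOR_BGR2HSV);print(hsv[219,45],hsv[219,20])
cv2.imwrite('pics/b_crop1.png',np.hstack([cv2.resize(im[190:250,0:100],None,fx=4,fy=4),cv2.resize(im[190:250,220:320],None,fx=4,fy=4)]))
cv2.imwrite('pics/b_crop2.png',cv2.resize(im[95:310,225:345],None,fx=2.7,fy=2.7,interpolation=2))
```

```text
[0.4347 0.0206]
[0.4357 0.0351]
[ 0.6118 -0.0263]
[0.6174 0.0524]
len 0.17999910282579945 yaw -0.08216474547748386
grip from hinge [0.5249 0.0205] from tips [0.5199 0.0209]
[ 0.5129 -0.001   0.03  ]
[0.5162 0.0439 0.03  ]
[  9  53 183] [  5 120 121]
```

View pics/b_crop2.png

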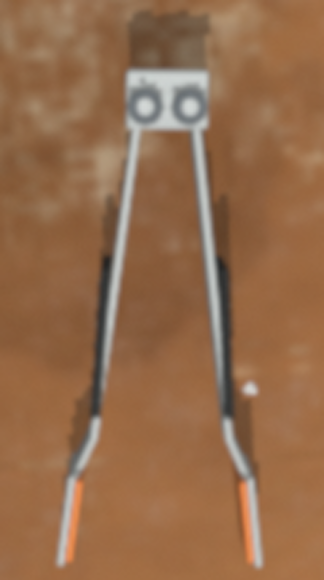

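View pics/b_crop1.png

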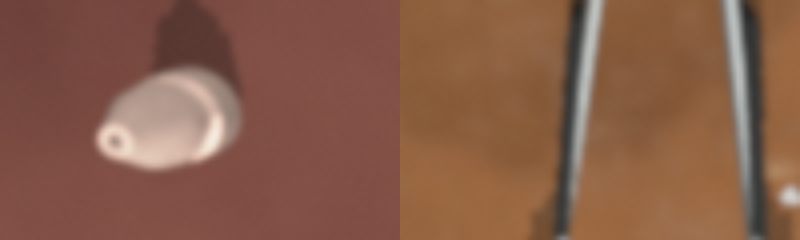

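Emit:
send_rows([
  [-1,[-0.01,0.007,0.03],[0,0,0.6]],
  [-1,[-0.0205,0.0135,0.07],[0,0,0.6]],
  [-1,[-0.0205,0.0135,0.11],[0,0,0.6]],
  [-1,[-0.0205,0.0135,0.14],[0,0,0.6]],
  [-1,[-0.0205,0.0135,0.16],[0,0,0.6]],
  [-1,[-0.0205,0.0135,0.178],[0,0,0.6]],
  [-1,[-0.0205,0.0135,0.188],[0,0,0.6]],
  [-1,[-0.0205,0.0135,0.188],[0,0,0.6]],
])

```text
t: 2.6
eef_pos: [0.5193, 0.0229, 0.0109]
eef_rot: [3.142, -0.004, 3.063]
force: [-0.4, -0.3, 0.4]
finger_gap: 0.092
```

```bash
python3 look.py c wrist side|head -1
```

```text
{'t': 2.65, 'q': [-0.1889, 0.2975, 1.8938, -0.0005, 0.9523, -1.6801], 'eef_pos': [0.5204, 0.0224, 0.012], 'eef_rot': [-3.1414, -0.0021, 3.0623], 'force': [0.1427, -0.4194, 0.3448], 'finger_gap': 0.09155388804374619} 0.008
```

View pics/c_wrist.png

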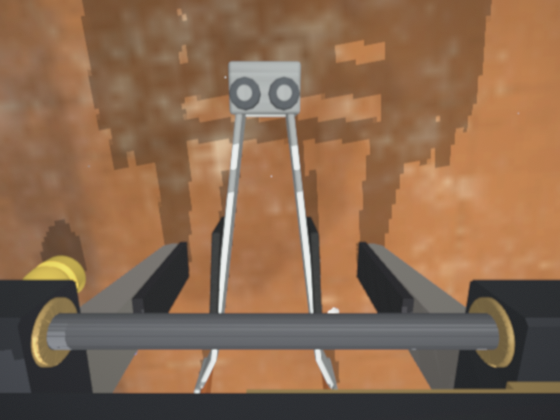

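View pics/c_side.png

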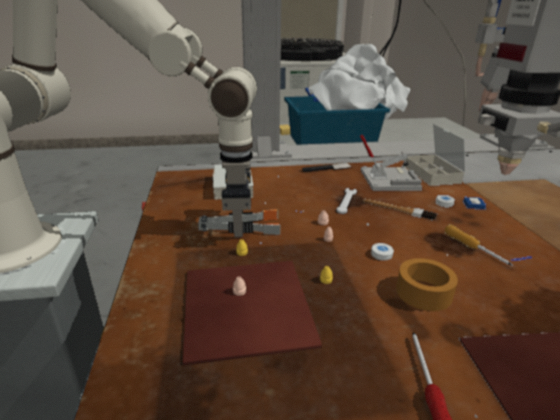

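Emit:
send_rows([
  [-0.5,[0,-0.002,0],[0,0,0]],
  [-0.2,[0,-0.0025,0],[0,0,0]],
  [0,[0,-0.0025,0],[0,0,0]],
  [0.09,[0,-0.0025,0],[0,0,0]],
  [0.09,[0,-0.0025,0],[0,0,0]],
  [0.09,[0,-0.0025,0],[0,0,0]],
  [0.09,[0,-0.0025,0],[0,0,0]],
  [0.09,[0,-0.0025,0],[0,0,0]],
], newtons=30)

```text
t: 3.5
eef_pos: [0.5212, 0.0195, 0.0129]
eef_rot: [-3.141, -0.0, 3.062]
force: [0.6, -0.6, 0.2]
finger_gap: 0.0418
```

```bash
python3 look.py d wrist|head -1
```

```text
{'t': 3.5, 'q': [-0.1943, 0.2961, 1.8935, -0.0007, 0.9519, -1.6851], 'eef_pos': [0.5212, 0.0195, 0.0129], 'eef_rot': [-3.1411, -0.0, 3.062], 'force': [0.6343, -0.6103, 0.2171], 'finger_gap': 0.04178340652812584} 0.008
```

View pics/d_wrist.png

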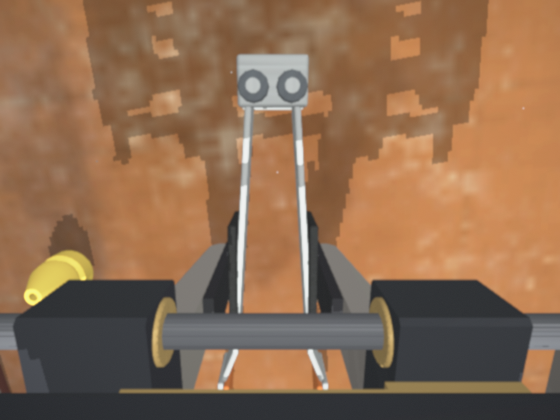

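Run:
```python
from h import *
js=json.load(open('pics/b_wrist.json'));W=cam('wrist',js)
print('noz top',onz(W,29.3,225.2,.040).round(4))
T=onz(W,29.3,225.2,.040)
for z in(.008,.02): print(proj(W,[T[0],T[1],z]))
# base extreme pts along camera's ray direction
print('far base edge',onz(W,60.5,216.5,.009).round(4))
for c in('scene','side'):
    print(c,[np.round(proj(cam(c),[T[0],T[1],z]),1) for z in(.008,.024,.04)])
a=cv2.imread('pics/a_scene.png')[265:305,265:320];b=cv2.imread('pics/a_side.png')[265:305,212:267]
cv2.imwrite('pics/a_noz.png',np.hstack([cv2.resize(x,None,fx=7,fy=7,interpolation=0) for x in(a,b)]))
js=json.load(open('pics/d_wrist.json'));W=cam('wrist',js)
P=[onz(W,*p,.030)[:2] for p in [(254,85),(292,85),(228,352),(319,352)]];h=(P[0]+P[1])/2;print(P,h,'grip',h+.09*np.array([np.cos(-.08),np.sin(-.08)]), 'perp yaw',np.arctan2(*(P[0]-P[1])[::1]), (P[2]+P[3])/2-h)
```

```text
noz top [ 0.5063 -0.2363  0.04  ]
(np.float64(49.978130795555984), np.float64(217.27120063183938))
(np.float64(42.64921375322959), np.float64(220.08139239380407))
far base edge [ 0.506  -0.2239  0.009 ]
scene [array([290. , 288.6]), array([290. , 281.8]), array([290. , 274.9])]
side [array([238.8, 290.2]), array([238.5, 283.5]), array([238.2, 276.6])]
[array([0.43481827, 0.01933125]), array([0.43605655, 0.03478847]), array([ 0.55831627, -0.00522297]), array([0.56192658, 0.03997889])] [0.43543741 0.02705986] grip [0.52514956 0.01986754] perp yaw -3.0616532589265733 [ 0.12468401 -0.0096819 ]
```

View pics/a_noz.png

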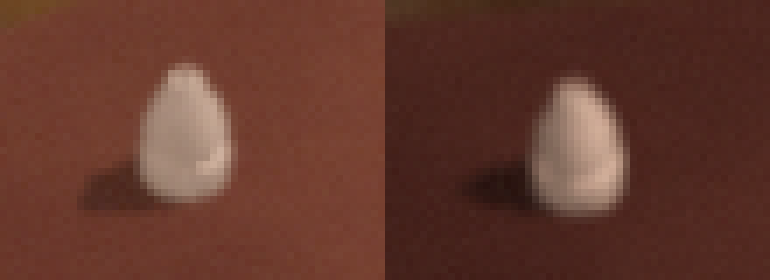

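Emit:
send_rows([
  [0.09,[0,0,-0.01],[0,0,0]],
  [0.09,[0,0,-0.03],[0,0,0]],
  [0.09,[0,0,-0.06],[0,0,0]],
  [0.09,[0.002,-0.01,-0.085],[0,0,0]],
  [0.09,[0.01,-0.035,-0.09],[0,0,0]],
  [0.09,[0.02,-0.065,-0.09],[0,0,0]],
  [0.09,[0.03,-0.095,-0.09],[0,0,0]],
  [0.09,[0.036,-0.12,-0.09],[0,0,0]],
])

```text
t: 4.35
eef_pos: [0.4749, -0.0982, 0.1033]
eef_rot: [-3.141, -0.0, 3.062]
force: [0.6, -0.2, -1.1]
finger_gap: 0.0421
```

```bash
python3 look.py e wrist side|head -1
```

```text
{'t': 4.4, 'q': [-0.458, 0.0558, 1.9578, -0.0031, 1.1273, -1.9462], 'eef_pos': [0.4744, -0.1012, 0.1035], 'eef_rot': [-3.1387, -0.0004, 3.0603], 'force': [-0.1202, -3.0954, -1.4561], 'finger_gap': 0.04209844108993325} 0.008
```

View pics/e_wrist.png

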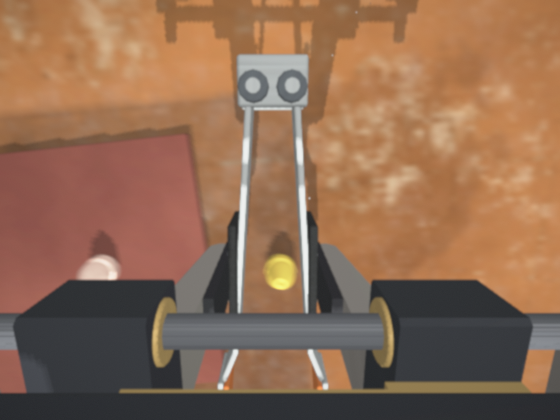

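View pics/e_side.png

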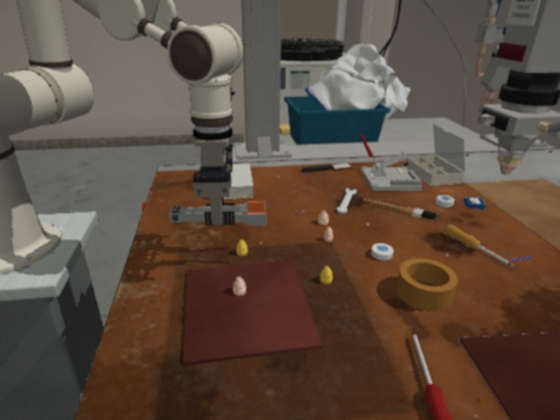

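Emit:
send_rows([
  [0.09,[0.006,-0.025,0],[0,0,0]],
  [0.09,[0.013,-0.05,0],[0,0,0]],
  [0.09,[0.02,-0.08,0],[0,0,0]],
  [0.09,[0.028,-0.105,0.002],[0,0,0]],
  [0.09,[0.033,-0.125,0.005],[0,0,0]],
  [0.09,[0.0346,-0.1333,0.008],[0,0,0]],
  [0.09,[0.0346,-0.1333,0.01],[0,0,0]],
  [0.09,[0.0346,-0.1333,0.01],[0,0,0]],
])

```text
t: 5.25
eef_pos: [0.4297, -0.2282, 0.0932]
eef_rot: [-3.142, -0.001, 3.059]
force: [-1.0, 0.3, -1.3]
finger_gap: 0.0418
```

```bash
python3 look.py f wrist scene side|head -1
python3 - <<'E'
import cv2,numpy as np
a=cv2.imread('pics/f_scene.png')[190:320,200:330];b=cv2.imread('pics/f_side.png')[190:320,150:280]
cv2.imwrite('pics/f_crop.png',np.hstack([cv2.resize(x,None,fx=3,fy=3,interpolation=2) for x in(a,b)]))
E
```

```text
{'t': 5.35, 'q': [-0.7366, 0.075, 1.9599, -0.0007, 1.1064, -2.2255], 'eef_pos': [0.4299, -0.2283, 0.0935], 'eef_rot': [-3.1409, -0.0002, 3.0601], 'force': [0.3794, -0.4666, -0.3615], 'finger_gap': 0.041816794479405874} 0.008
```

View pics/f_crop.png

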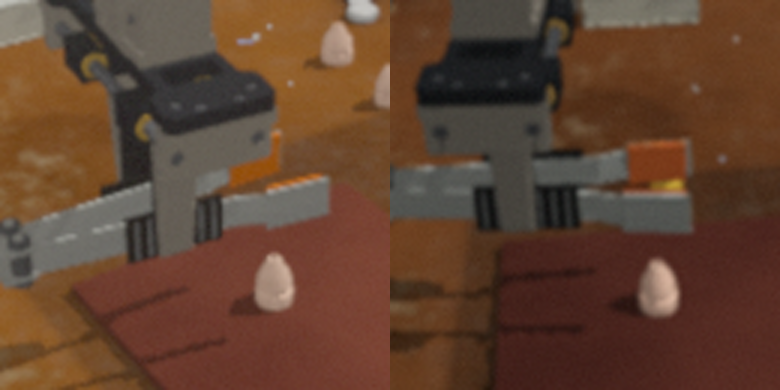

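View pics/f_wrist.png

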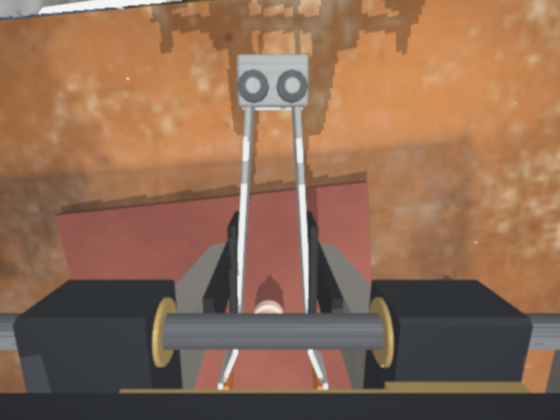

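Run:
```python
from h import *
D=cam('side');S=cam('scene')
for n,(x,y),z in [('rjaw tip low',(691,231),.0815),('rjaw tip top',(691,194),.1095),('ljaw tip top',(689,140),.1095)]:
    print(n,onz(D,(x-390)/3+150,190+y/3,z).round(4))
for n,(x,y),z in [('rjaw tip low',(330,212),.0815),('rjaw tip top',(329,178),.1095),('ljaw tip top',(282,131),.1095)]:
    print(n,onz(S,x/3+200,190+y/3,z).round(4))
print('noz',[onz(D,(657-390)/3+150,190+y/3,z).round(4) for y,z in((316,.009),(260,.04))],[onz(S,274/3+200,190+y/3,z).round(4) for y,z in((310,.009),(255,.04))])
```

```text
rjaw tip low [ 0.5274 -0.2666  0.0815]
rjaw tip top [ 0.5278 -0.2696  0.1095]
ljaw tip top [ 0.5316 -0.21    0.1095]
rjaw tip low [ 0.5291 -0.2671  0.0815]
rjaw tip top [ 0.5247 -0.2712  0.1095]
ljaw tip top [ 0.5305 -0.2115  0.1095]
noz [array([ 0.5057, -0.2526,  0.009 ]), array([ 0.5077, -0.2366,  0.04  ])] [array([ 0.5   , -0.2509,  0.009 ]), array([ 0.5081, -0.2379,  0.04  ])]
```

Run:
```python
from h import *
im=cv2.imread('pics/f_wrist.png')
cv2.imwrite('pics/f_w2.png',cv2.resize(im[230:400,200:350],None,fx=4,fy=4,interpolation=2)[:600])
```

```text
(no output)
```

View pics/f_w2.png

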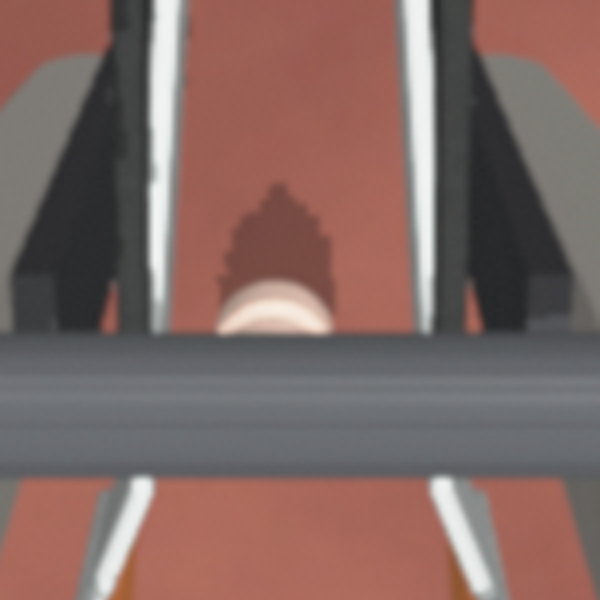

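Emit:
send_rows([
  [0.09,[0.001,-0.002,0.005],[0,0,0]],
  [0.09,[0.001,-0.003,0.012],[0,0,0]],
  [0.09,[0.001,-0.003,0.02],[0,0,0]],
  [0.09,[0.001,-0.003,0.028],[0,0,0]],
  [0.09,[0.001,-0.003,0.035],[0,0,0]],
  [0.09,[0.001,-0.003,0.04],[0,0,0]],
  [0.09,[0.001,-0.003,0.04],[0,0,0]],
  [0.09,[0.001,-0.003,0.04],[0,0,0]],
])

```text
t: 6.2
eef_pos: [0.4287, -0.2314, 0.0536]
eef_rot: [-3.141, 0.0, 3.06]
force: [-0.2, 0.2, -1.5]
finger_gap: 0.0418
```

```bash
python3 look.py g wrist scene side|head -1
python3 - <<'E'
import cv2,numpy as np
a=cv2.imread('pics/g_scene.png')[210:340,200:330];b=cv2.imread('pics/g_side.png')[210:340,150:280]
cv2.imwrite('pics/g_crop.png',np.hstack([cv2.resize(x,None,fx=3,fy=3,interpolation=2) for x in(a,b)]))
im=cv2.imread('pics/g_wrist.png')
cv2.imwrite('pics/g_w2.png',cv2.resize(im[230:380,200:350],None,fx=4,fy=4,interpolation=2))
E
```

```text
{'t': 6.3, 'q': [-0.7431, 0.1415, 1.9787, -0.0009, 1.0199, -2.2319], 'eef_pos': [0.429, -0.2316, 0.054], 'eef_rot': [-3.1402, 0.0007, 3.0601], 'force': [-0.231, 0.1137, -0.6311], 'finger_gap': 0.04189316956689786} 0.008
```

View pics/g_crop.png

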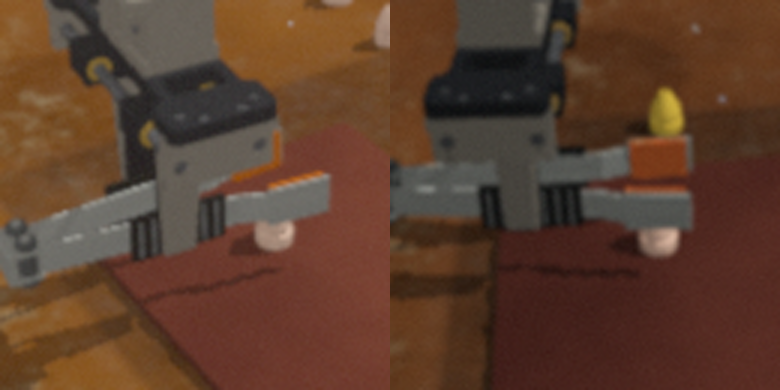

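View pics/g_w2.png

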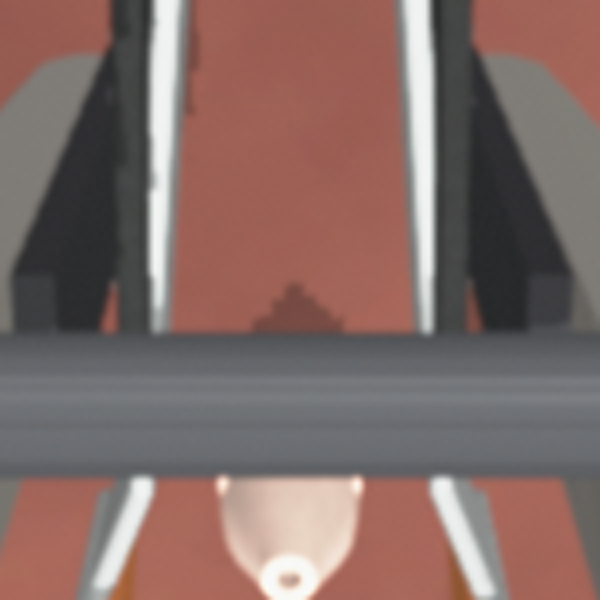

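Emit:
send_rows([
  [0.09,[0,-0.0005,0.005],[0,0,0]],
  [0.09,[0,-0.0005,0.011],[0,0,0]],
  [0.09,[0,-0.0005,0.017],[0,0,0]],
  [0.09,[0,-0.0005,0.022],[0,0,0]],
  [0.09,[0,-0.0005,0.027],[0,0,0]],
  [0.09,[0,-0.0005,0.03],[0,0,0]],
  [0.09,[0,-0.0005,0.03],[0,0,0]],
  [0.09,[0,-0.0005,0.03],[0,0,0]],
])

```text
t: 7.15
eef_pos: [0.429, -0.2322, 0.0241]
eef_rot: [-3.14, 0.001, 3.06]
force: [0.0, 0.2, -1.1]
finger_gap: 0.0418
```

```bash
cat > crop.py <<'E'
import cv2,numpy as np,sys
n=sys.argv[1];y=int(sys.argv[2])
a=cv2.imread(f'pics/{n}_scene.png')[y:y+130,200:330];b=cv2.imread(f'pics/{n}_side.png')[y:y+130,150:280]
cv2.imwrite(f'pics/{n}_crop.png',np.hstack([cv2.resize(x,None,fx=3,fy=3,interpolation=2) for x in(a,b)]))
E
python3 look.py h wrist scene side|head -1; python3 crop.py h 220
```

```text
{'t': 7.25, 'q': [-0.7439, 0.1971, 1.9871, -0.0009, 0.9553, -2.2327], 'eef_pos': [0.4292, -0.2323, 0.0243], 'eef_rot': [-3.1397, 0.0012, 3.0601], 'force': [-0.0343, -0.0007, -0.9671], 'finger_gap': 0.04197548278870444} 0.008
```

View pics/h_crop.png

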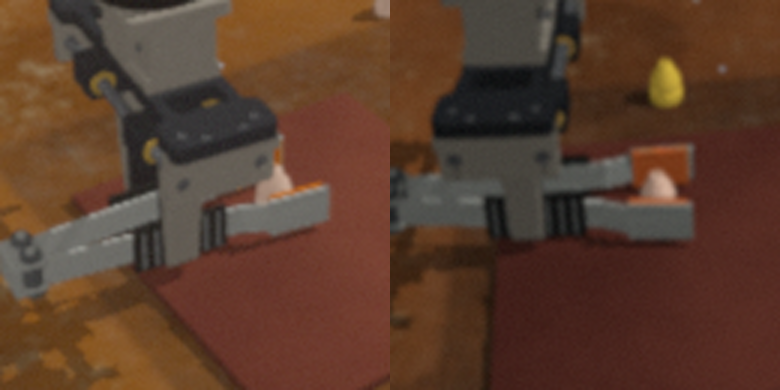

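View pics/h_wrist.png

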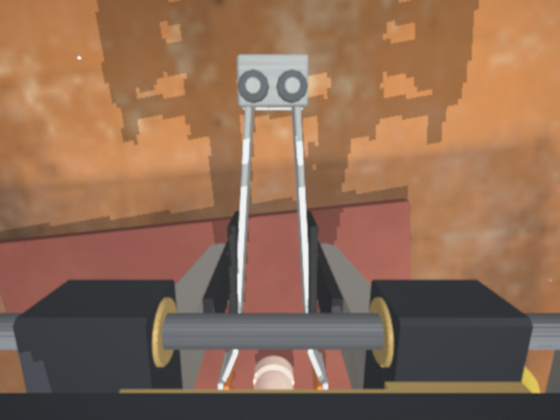

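Emit:
send_rows([
  [0.14,[0,0,0],[0,0,0]],
  [0.18,[0,0,0],[0,0,0]],
  [0.22,[0,0,0],[0,0,0]],
  [0.26,[0,0,0],[0,0,0]],
  [0.29,[0,0,0],[0,0,0]],
  [0.32,[0,0,0],[0,0,0]],
  [0.34,[0,0,0],[0,0,0]],
  [0.36,[0,0,0],[0,0,0]],
], newtons=30)

```text
t: 8.1
eef_pos: [0.4292, -0.2323, 0.0243]
eef_rot: [-3.14, 0.001, 3.06]
force: [0.1, 0.3, -1.1]
finger_gap: 0.0295
```

Emit:
send_rows([
  [0.38,[0,0,0],[0,0,0]],
  [0.4,[0,0,0],[0,0,0]],
  [0.43,[0,0,0],[0,0,0]],
  [0.46,[0,0,0],[0,0,0]],
  [0.5,[0,0,0],[0,0,0]],
  [0.5,[0,0,0],[0,0,0]],
  [0.5,[0,0,0],[0,0,0]],
  [0.5,[0,0,0],[0,0,0]],
], newtons=30)

```text
t: 8.9
eef_pos: [0.4291, -0.2323, 0.0243]
eef_rot: [-3.14, 0.001, 3.06]
force: [-0.0, 0.3, -1.6]
finger_gap: 0.0287
```

```bash
python3 look.py i wrist scene side|head -1; python3 crop.py i 220
```

```text
{'t': 9.0, 'q': [-0.7439, 0.1971, 1.9872, -0.0008, 0.9554, -2.2327], 'eef_pos': [0.4291, -0.2323, 0.0243], 'eef_rot': [-3.1399, 0.0011, 3.0601], 'force': [0.2026, -0.1596, -0.3969], 'finger_gap': 0.0289066958180392} 0.008
```

View pics/i_crop.png

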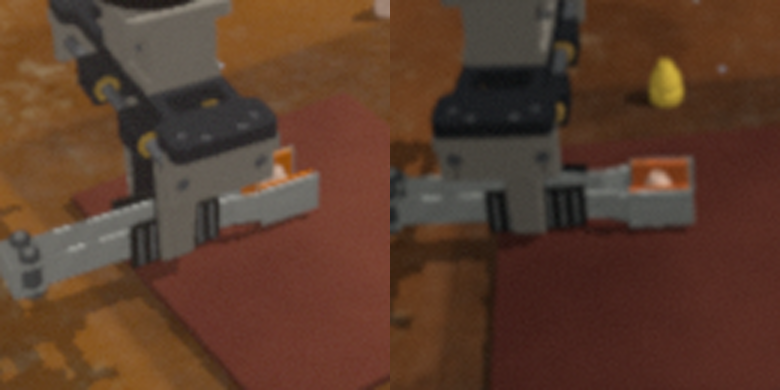

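View pics/i_wrist.png

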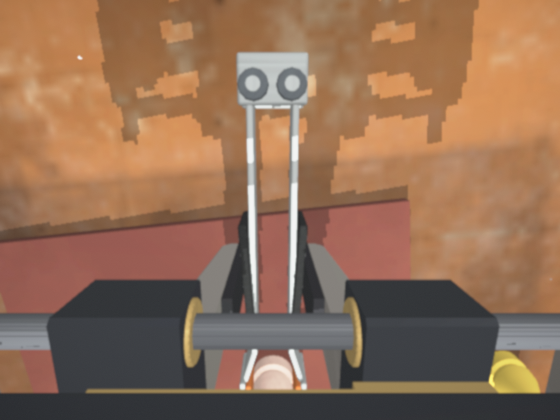

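Emit:
send_rows([
  [0.55,[0,0,0],[0,0,0]],
  [0.55,[0,0,0],[0,0,0]],
  [0.55,[0,0,-0.002],[0,0,0]],
  [0.55,[0,0,-0.006],[0,0,0]],
  [0.55,[0,0,-0.012],[0,0,0]],
  [0.55,[0,0,-0.019],[0,0,0]],
  [0.55,[0,0,-0.026],[0,0,0]],
  [0.55,[0,0,-0.03],[0,0,0]],
], newtons=38)

```text
t: 9.85
eef_pos: [0.4296, -0.2326, 0.0554]
eef_rot: [-3.139, 0.002, 3.06]
force: [1.2, -0.4, -1.7]
finger_gap: 0.0284
```

```bash
python3 look.py j wrist scene side|head -1; python3 crop.py j 210
```

```text
{'t': 9.95, 'q': [-0.7439, 0.1403, 1.9771, -0.0008, 1.0204, -2.2328], 'eef_pos': [0.4296, -0.2327, 0.0553], 'eef_rot': [-3.1388, 0.0025, 3.0601], 'force': [-0.3075, -0.078, -1.8995], 'finger_gap': 0.028254019994348192} 0.008
```

View pics/j_crop.png

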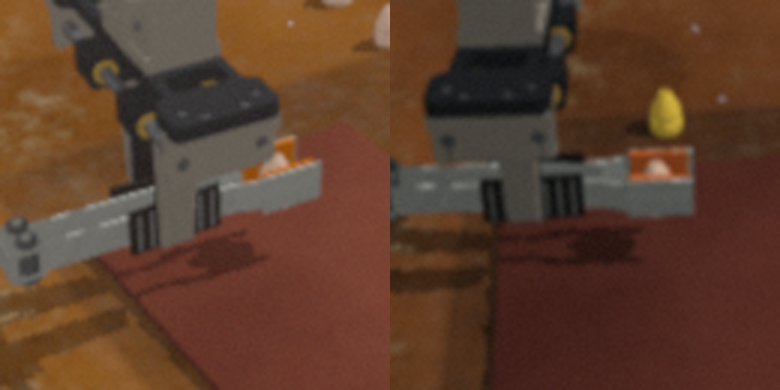

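View pics/j_wrist.png

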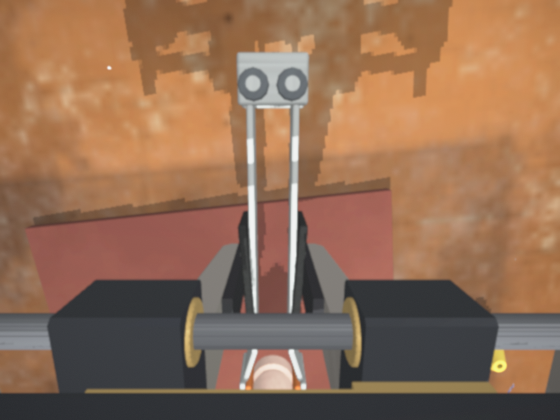

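The nozzle came up with the tongs: it is at the same place in the jaws (271,370) and nothing is left on the pad. I'll keep lifting.

Emit:
send_rows([
  [0.55,[0,0,-0.006],[0,0,0]],
  [0.55,[0,0,-0.016],[0,0,0]],
  [0.55,[0,0,-0.028],[0,0,0]],
  [0.55,[0,0,-0.04],[0,0,0]],
  [0.55,[0,0,-0.052],[0,0,0]],
  [0.55,[0,0,-0.064],[0,0,0]],
  [0.55,[0,0,-0.074],[0,0,0]],
  [0.55,[0,0,-0.08],[0,0,0]],
])

```text
t: 10.8
eef_pos: [0.4296, -0.2326, 0.1361]
eef_rot: [-3.138, 0.003, 3.06]
force: [0.3, -0.1, -0.9]
finger_gap: 0.0286
```

Emit:
send_rows([
  [0.55,[0,0,-0.002],[0,0,0]],
  [0.55,[0,0,-0.002],[0,0,0]],
  [0.55,[0,0,-0.002],[0,0,0]],
  [0.55,[0,0,-0.002],[0,0,0]],
  [0.55,[0,0,-0.002],[0,0,0]],
  [0.55,[0,0,-0.002],[0,0,0]],
  [0.55,[0,0,-0.002],[0,0,0]],
  [0.55,[0,0,-0.002],[0,0,0]],
])

```text
t: 11.6
eef_pos: [0.4296, -0.2326, 0.1381]
eef_rot: [-3.138, 0.003, 3.06]
force: [0.3, -0.2, -1.9]
finger_gap: 0.0288
```

```bash
python3 look.py k wrist scene side|head -1; python3 crop.py k 180
```

```text
{'t': 11.7, 'q': [-0.7437, 0.0135, 1.9258, -0.0007, 1.1979, -2.2328], 'eef_pos': [0.4296, -0.2326, 0.1381], 'eef_rot': [-3.1384, 0.003, 3.0601], 'force': [-0.19, 0.701, -2.0607], 'finger_gap': 0.02830234080338026} 0.008
```

View pics/k_crop.png

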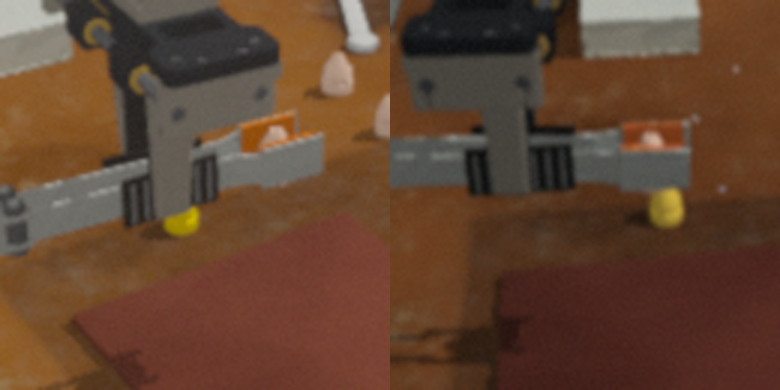

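View pics/k_wrist.png

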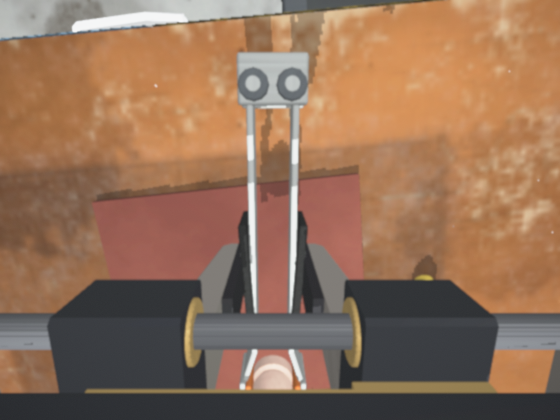

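View pics/k_side.png

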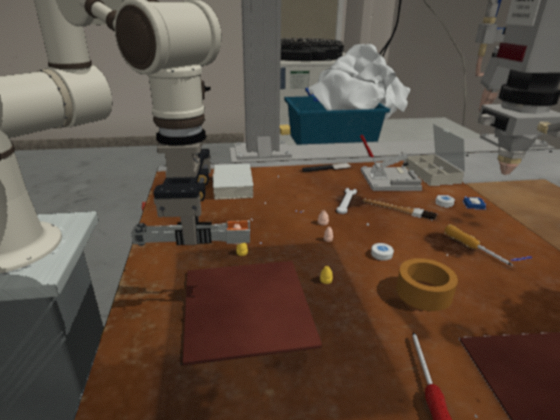

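The nozzle tip shows between the orange pads, upright and unchanged in the jaws. The pad is empty and the spares, lens case and yellow pieces are where they were. The nozzle's underside is about 0.12 m up. I'm handing in.

```bash
python3 -c "
from bench import r
print(r.hand_in()); s=r.read_state(); print(s['t'],s['eef_pos'],s['finger_gap'])"
```

```text
the job is handed in; nothing more can be done
None
the job is handed in; nothing more can be done
```

The hot nozzle is held up in the tongs and the job is handed in, at 11.7 s on the robot's clock against the 38 s limit. I carried the tongs half squeezed (42 mm over the grips), lowered the open jaws around the nozzle on the pad, closed on it, and lifted it straight up by about 11 cm.

- **Hold:** the finger opening stayed at about 28.5 mm with the grip set to 38 N, which matches the tongs closed on the nozzle.
- **Height and steadiness:** the nozzle's underside is about 12 cm above the worktop, worked out from the arm's height. The arm stood still for the last second before hand-in.
- **Upright and clear:** in the last pictures the nozzle is upright between the orange pads and the brown pad is empty. The spare nozzles, lens case and yellow look-alikes have not moved. In all the pictures the gripper was clear of the nozzle.
- **Disagreement:** before the descent, the fixed cameras and the wrist camera differed by about 3 mm on the jaws' sideways position. I followed the wrist camera, and a check at the nozzle's top showed it centred to within about 1 mm.

The hand-in gave no verdict, and the state could not be read after it.

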